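Set the coffee dripper stand to its stop and close the cam lever

TASK

Take the coffee dripper stand by the upright grip of its cam lever and raise the sliding leg, lever still open, until you feel its side tab press lightly up against the stop collar on the thin rod beside the tube. Keep the leg held up there against gravity and slide the lever all the way across to its closed end (to the left as you face the stand). Finish still holding the leg at the stop with the lever closed (I will then tighten the screw); do not shift the stop collar, and leave the mug and the other things where they are.

Things in the scene. Friction and masses are not known exactly. Their poses are not given: they have to be found in the camera images.
- stand: Coffee dripper stand, fixed: dark base plate 195 x 130 x 12 mm (x = -138 to +58 mm), a vertical tube (26 mm wide, black collar's top at z = 110 mm), and a thin guide rod (8 mm wide, top at z = 225 mm) at x = 32, y = 48 mm. Origin: on the tube's axis at the base's underside. z up, dripper ring at -x. All its parts keep its orientation.
- leg: Sliding leg, 18 mm rod, moves straight up 0 to 90 mm in the tube (starts 0 to 12 mm up). Origin = stand's origin when fully down. Carries a dripper ring (94 mm) in front at z = 154 mm, a side tab with an eye on the guide rod, and a black head (30 x 90 x 16 mm, top z = 188 mm) with the lever. Weighs 0.25 to 0.45 kg in all, drags about 1 N; sinks when let go, lever open or closed.
- tab_top (a point): Centre of the top face of the leg's side tab eye (18 mm wide), on the guide rod's axis; moves with the leg. This face meets the stop collar.
- stop: Stop collar on the guide rod, a brass ring 22 mm wide and 14 mm high with a small steel thumbscrew to the rear; it marks the leg's length. It is clamped and stays put unless pushed with over 35 N. It differs in height from time to time: 16 to 70 mm above the tab at the start. Its body origin is not on the ring; use stop_face.
- stop_face (a point): Centre of the underside of the stop collar, on the guide rod's axis. The leg is at its length when tab_top touches it (same height).
- lever (a joint): Cam lever in the head on top of the leg: slides level along the stand's +y, 0 (open, starts 0 to 3 mm) to 0.024 m (closed, a solid end stop). It needs about 4 N to move (a little more if fast) and stays where it is left.
- grip (a point): Centre of the lever's upright black grip: 22 mm wide along the stand's y, 26 mm along x, straight from 25 mm below this point (lever plate) to 21 mm above, then a 5 mm cap 32 mm wide along y. Pinch it along y from above; fingertips may go 20 mm below this point. Moves with leg and lever; the stand's orientation.
- mug: Mug, patterned, about 107 x 75 x 80 mm, standing on the base plate beneath the dripper ring; origin at the centre of its underside. Leave it.
- honey_jar: Jar with a red lid, 60 mm wide, 86 mm tall, standing on the worktop to the left of the stand; origin at its underside. Leave it.
- teaspoon: Teaspoon, 132 mm long, lying on the worktop; origin at its underside. Leave it.
- pepper_pot: Pepper pot with a green cap, 46 mm wide, 106 mm tall, standing on the worktop to the right of the stand; origin at its underside. Leave it.

How it is judged:
By the outcome, as a careful person would: the job done as asked, in the order asked, and still so for the second after the job is handed in, while the arm keeps its last pose, push and grip.
It also fails if it takes over 35 s, if anything falls off the work surface, if the arm or the gripper's body presses on something with over 40 N, if the wrist force passes 120 N, or if a joint passes its speed limit or range.

ROBOT

A 6-joint arm with a two-finger parallel gripper is mounted at the origin on a cart in front of the work surface, level with it; the furniture and walls round the work are solid. World frame = base frame: x ahead of the robot, y to its left, z up, the work surface at z = 0. Lengths are in m, angles in rad, forces in N, time in s.
With the tool pointing down it reaches from about 0.35 to 0.775 m from the base axis. Payload 7.3 kg.
Tool frame: the origin (TCP) lies at the very end of the fingers, on their centre line; the grasp point (between the pads) lies 19 mm behind it; z points along the fingers, y is the line along which they close (so a half turn about z gives the same grasp; the last joint's range is limited). The gripper opens to 92 mm and grips with 3 to 60 N. Pads are 19 mm wide; open, the fingers measure 130 mm over their backs; the gripper's body (75 mm by 190 mm) begins 47 mm behind the grasp point.
Start: joints at [1.181, 0.342, 1.524, -0, 1.275, -0.146], TCP at [0.127, 0.509, 0.227] pointing down, gripper open.
Joint ranges: [-2.53, 2.53], [-0.77, 2.02], [0.04, 2.7], [-1, 4.14], [0.28, 2.66], [-3.11, 3.11]. Speed limits (rad/s): [2.57, 2.57, 3.14, 3.14, 3.14, 3.14].

INTERFACE

Orientations are given as a unit quaternion [x, y, z, w].
In Python, from station import * gives the robot as it stands. Calls block until the motion is done:
- goto(position, orientation): joint-space move of the TCP to a pose.
- move_linear(position, ori=None, feed=0.15, max_force=None): straight line of the TCP; ori=None keeps the orientation; feed is the mean speed in m/s. With max_force (N) it stops when the force on the tool has changed by that much, and returns True; else False.
- move_joints(angles): joint-space move.
- grip(opening): opening from 0.0 (shut) to 1.0 (fully open); the grip force is fixed at half the most; returns when the fingers have stopped.
- dwell(seconds).
- inverse_kinematics(position, orientation): joint angles nearest the present ones, or None.
- camera(name): name is "scene" or "top" or "wrist"; returns (picture, depth): 400x640x3 uint8, red, green, blue; 400x640 float32, m along the optical axis (not along the pixel's ray), 0 where there is no reading.
- camera_params(name): a dict with "intrinsics" (3x3 intrinsics, pixels), "origin" and "orientation" of the camera in the world. Camera axes: x right, y up, looking along -z (the intrinsics and any distortion apply to the point x, -y, -z); pixel columns grow to the right and rows downward; lengths in m; the calibration is good to about 2 mm. A picture is of the moment at which its call begins: read the wrist's pose just before it. camera_params takes no time and is no camera call; for the wrist camera it gives the pose at the moment of the call.
A pose or a line that the arm cannot do raises IKError and nothing moves.
- sign_off(): hands the job in; it is judged then, once.
Trained networks look in the newest picture that a camera, given by its name, has taken for a name from the list of things; names that differ only in an ending like _2 or _b are one class to them, and where a whole thing is asked for, a point or a joint stands for the part that bears it (a point fixed in the world has none). Each returns a list of dicts, best first, with "confidence" (0 to 1); they miss things now and then, are a little off and sometimes report something else, mostly with a low value. They report only what shows in the picture. A call takes as long as a camera call.
- boxes_of(target, camera): "at" ([row, column] as shares, 0 to 1, of the picture: columns of its width, rows of its height, amid what is visible of it).
- outline_of(target, camera): "pixels" (400x640 bool, what is visible of it) and "at" ([row, column] as shares, 0 to 1, of the picture: columns of its width, rows of its height, amid what is visible of it).
Readings, each from a call of its own:
- read_t(): time.
- read_q(): joint angles.
- read_joint_vel(): joint speeds.
- read_joint_efforts(): joint torques, N m.
- read_tool_pos(): TCP position.
- read_tool_rot(): TCP orientation.
- read_ft_force(): force on the tool from outside, world axes, zero at the start.
- read_torque(): the same for the moment, N m.
- read_finger_gap(): opening from 0.0 (shut) to 1.0 (fully open).
- read_grip_force(): force on a finger pad.
Only numpy, scipy, OpenCV 4.12 (cv2) and the standard library are available. Lean on these libraries where they do the work, as an engineer would, in place of code of your own. Each camera call takes 0.05 s, during which the arm holds its last target. There are 200 camera calls.

## Working session

There is one attempt and no reset: what is moved stays moved. The work goes in short steps, each a Python script; the robot and the scene stay as the last script left them, time stands still between calls to the robot, and variables do not carry over. Pictures are saved under pics/ and viewed, at most 10 in all, crops included, and the job is handed in when it is done.

```bash
ls; mkdir -p pics; cat > h.py <<'E'
from station import *
import numpy as np, cv2
from scipy.spatial.transform import Rotation as R
def cloud(name,depth,par):
    K=np.array(par["intrinsics"]);v,u=np.mgrid[0:400,0:640]
    x=(u-K[0,2])/K[0,0]*depth;y=(v-K[1,2])/K[1,1]*depth
    P=np.stack([x,-y,-depth],-1)
    return P@R.from_quat(par["orientation"]).as_matrix().T+np.array(par["origin"])
def save(n,im): cv2.imwrite("pics/"+n,im[:,:,::-1])
E
python3 - <<'E'
from h import *
for c in("scene","top"):
    par=camera_params(c);im,d=camera(c);save(c+"0.png",im);np.savez(c+"0.npz",im=im,d=d)
    print(c,{k:np.round(v,3).tolist() if not isinstance(v,str) else v for k,v in par.items()})
    P=cloud(c,d,par)
    for t in("stand","leg","grip","stop","lever","mug"):
        for o in outline_of(t,c)[:2]:
            m=o["pixels"]&(d>0);Q=P[m]
            print(t,round(o["confidence"],2),np.round(o["at"],3),m.sum(),np.round(np.percentile(Q,[2,50,98],axis=0),3).tolist() if m.sum() else 0)
print(read_t())
E
```

```text
pics
scene {'intrinsics': [[414.935, 0.0, 329.376], [0.0, 414.935, 197.27], [0.0, 0.0, 1.0]], 'origin': [0.075, -0.642, 0.848], 'orientation': [0.402, -0.099, -0.231, 0.881]}
stand 0.65 [0.544 0.548] 2880 [[0.411, 0.005, 0.001], [0.531, 0.056, 0.012], [0.606, 0.15, 0.243]]
leg 0.9 [0.454 0.555] 976 [[0.425, 0.024, -0.003], [0.534, 0.06, 0.175], [0.694, 0.292, 0.243]]
leg 0.7 [0.544 0.548] 2755 [[0.412, 0.004, -0.0], [0.532, 0.056, 0.012], [0.603, 0.143, 0.243]]
grip 0.72 [0.462 0.553] 919 [[0.425, 0.025, 0.001], [0.533, 0.059, 0.179], [0.643, 0.242, 0.243]]
grip 0.54 [0.416 0.559] 361 [[0.529, 0.032, 0.025], [0.539, 0.051, 0.213], [0.688, 0.27, 0.244]]
lever 0.53 [0.415 0.558] 337 [[0.529, 0.034, -0.002], [0.539, 0.05, 0.216], [0.712, 0.272, 0.244]]
mug 0.9 [0.541 0.507] 865 [[0.425, 0.042, 0.01], [0.45, 0.073, 0.073], [0.489, 0.122, 0.092]]
top {'intrinsics': [[462.744, 0.0, 323.062], [0.0, 462.744, 192.831], [0.0, 0.0, 1.0]], 'origin': [0.166, 0.089, 1.419], 'orientation': [-0.083, 0.089, 0.737, -0.665]}
stand 0.97 [0.466 0.501] 2418 [[0.413, 0.008, 0.001], [0.527, 0.072, 0.015], [0.6, 0.146, 0.245]]
leg 0.84 [0.424 0.491] 803 [[0.427, 0.029, 0.027], [0.534, 0.072, 0.185], [0.584, 0.125, 0.247]]
grip 0.73 [0.408 0.505] 277 [[0.529, 0.032, 0.098], [0.542, 0.059, 0.213], [0.588, 0.085, 0.248]]
lever 0.63 [0.408 0.503] 256 [[0.531, 0.035, 0.189], [0.542, 0.06, 0.226], [0.561, 0.085, 0.248]]
mug 0.7 [0.512 0.489] 492 [[0.428, 0.052, 0.026], [0.457, 0.094, 0.088], [0.496, 0.13, 0.095]]
0.7
```

```bash
python3 - <<'E'
import numpy as np,cv2
a=np.load("scene0.npz")["im"];b=np.load("top0.npz")["im"]
A=cv2.resize(a[110:270,270:470],(800,640))[:600];B=cv2.resize(b[90:240,240:400],(640,600))
cv2.imwrite("pics/a.png",A[:,:,::-1]);cv2.imwrite("pics/b.png",B[:,:,::-1])
E
```

```text
(no output)
```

View pics/a.png

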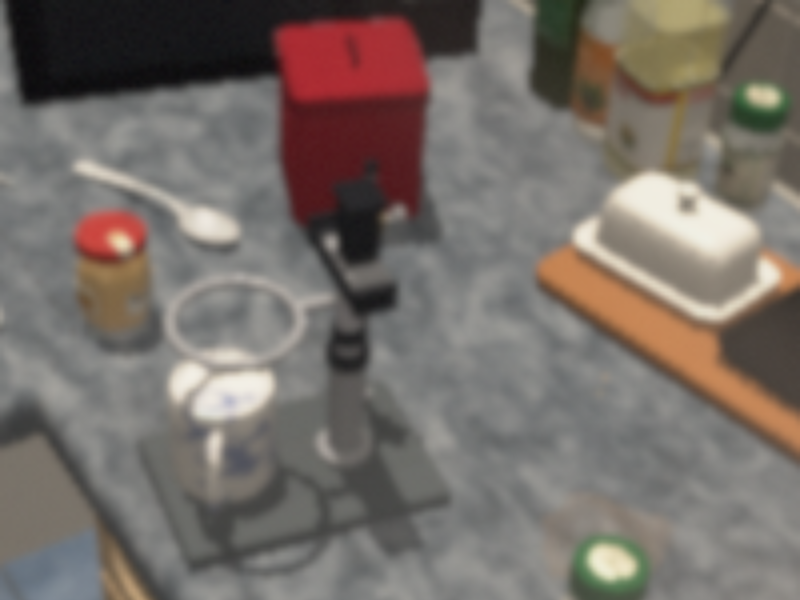

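View pics/b.png

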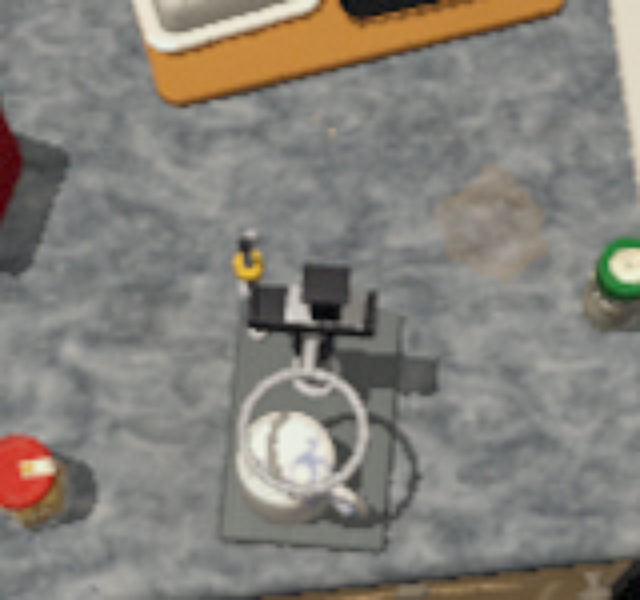

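```bash
python3 - <<'E'
from h import *
z=np.load("top0.npz");d=z["d"];par=camera_params("top");P=cloud("top",d,par)
X,Y,Z=P[...,0],P[...,1],P[...,2]
reg=(X>.38)&(X<.65)&(Y>-.03)&(Y<.18)&(d>0)
m=reg&(abs(Z-.012)<.005)&(z["im"].astype(int).sum(2)<330)
# Base outline: sharpest edges via hull of stand mask colour
g=outline_of("stand","top")
n=m.astype(np.uint8);n=cv2.morphologyEx(n,cv2.MORPH_OPEN,np.ones((3,3)))
k,l,s,_=cv2.connectedComponentsWithStats(n);i=1+s[1:,4].argmax()
r=cv2.minAreaRect(P[l==i][:,:2].astype(np.float32)*1000);print(r,cv2.boxPoints(r))
for nm in("top","scene"):
    z=np.load(nm+"0.npz");d=z["d"];P=cloud(nm,d,camera_params(nm));X,Y,Z=P[...,0],P[...,1],P[...,2]
    reg=(X>.5)&(X<.62)&(Y>0)&(Y<.16)&(d>0)
    for lo,hi in((.235,.26),(.18,.205)):
        q=P[reg&(Z>lo)&(Z<hi)];print(nm,lo,len(q),np.round([q.min(0),np.median(q,0),q.max(0)],4).tolist())
    im=z["im"].astype(int);br=reg&(im[...,0]-im[...,2]>70)&(Z>.05);q=P[br];print("brass",np.round(q,3).tolist()[:12],np.argwhere(br)[:12].tolist())
E
```

```text
((544.6553344726562, 24.671106338500977), (37.98201370239258, 37.829837799072266), 83.8516845703125) [[523.81525     7.815172 ]
 [561.4274      3.7635021]
 [565.4954     41.52704  ]
 [527.88324    45.578712 ]]
top 0.235 121 [[0.5314, 0.0436, 0.2353], [0.5452, 0.0597, 0.2446], [0.559, 0.0775, 0.2513]]
top 0.18 304 [[0.5239, 0.0239, 0.181], [0.5448, 0.0817, 0.1908], [0.6108, 0.1194, 0.2046]]
brass [[0.595, 0.119, 0.178], [0.594, 0.116, 0.18], [0.587, 0.107, 0.2], [0.594, 0.105, 0.178], [0.593, 0.119, 0.177], [0.592, 0.116, 0.178], [0.585, 0.107, 0.197], [0.59, 0.105, 0.181], [0.588, 0.119, 0.182], [0.589, 0.116, 0.177], [0.586, 0.105, 0.183], [0.585, 0.119, 0.182]] [[153, 299], [153, 300], [153, 303], [153, 304], [154, 299], [154, 300], [154, 303], [154, 304], [155, 299], [155, 300], [155, 304], [156, 299]]
scene 0.235 99 [[0.5279, 0.0389, 0.2351], [0.5422, 0.0574, 0.2427], [0.5594, 0.0774, 0.2459]]
scene 0.18 246 [[0.5233, 0.0206, 0.1801], [0.5378, 0.0489, 0.19], [0.5563, 0.1149, 0.205]]
brass [] []
```

```bash
python3 - <<'E'
from h import *
par=camera_params("top");K=np.array(par["intrinsics"]);M=R.from_quat(par["orientation"]).as_matrix();o=np.array(par["origin"])
def pl(c,r,z):
    v=M@np.array([(c-K[0,2])/K[0,0],-(r-K[1,2])/K[1,1],-1]);return o+v*(z-o[2])/v[2]
q=[pl(240+a/4,90+b/4,.012) for a,b in((400,315),(383,548),(222,538),(240,340))]
print(np.round(q,4))
a=q[0]-q[1];b=q[3]-q[2];c=q[2]-q[1];y1=np.arctan2(a[1],a[0]);y2=np.arctan2(b[1],b[0]);y3=np.arctan2(-c[0],c[1]);print(np.degrees([y1,y2,y3]),np.linalg.norm(a),np.linalg.norm(c))
yaw=(y1+y2+y3)/3
print(R.from_quat(read_tool_rot()).as_matrix().round(2).tolist())
ori=(R.from_euler("z",yaw)*R.from_matrix(np.diag([1,-1,-1.]))).as_quat()
ori2=(R.from_euler("z",yaw)*R.from_matrix(np.diag([-1,1,-1.]))).as_quat()
for w in(ori,ori2):print(inverse_kinematics([.545,.06,.34],w),inverse_kinematics([.545,.085,.205],w))
E
```

```text
[[ 0.5871 -0.0022  0.012 ]
 [ 0.4025  0.0313  0.012 ]
 [ 0.4229  0.1538  0.012 ]
 [ 0.5795  0.126   0.012 ]]
[-10.2821298  -10.09115469  -9.41664984] 0.18761979774969942 0.12420012361251545
[[-0.97, 0.24, 0.0], [0.24, 0.97, 0.0], [-0.0, 0.0, -1.0]]
[-3.01463311e-02  3.27954395e-01  1.23636441e+00 -4.44089210e-16
  1.57727385e+00  1.71396081e+00] [ 1.57610979e-02  4.08283378e-01  1.48500887e+00 -4.44089210e-16
  1.24830040e+00  1.75986824e+00]
[-3.01463311e-02  3.27954395e-01  1.23636441e+00 -4.44089210e-16
  1.57727385e+00 -1.42763185e+00] [ 1.57610979e-02  4.08283378e-01  1.48500887e+00 -4.44089210e-16
  1.24830040e+00 -1.38172442e+00]
```

```bash
cat >> h.py <<'E'
YAW=np.radians(-10)
def ori(yaw=YAW): return (R.from_euler("z",yaw)*R.from_matrix(np.diag([-1,1,-1.]))).as_quat()
E
python3 - <<'E'
from h import *
move_linear([.127,.509,.33],feed=.2)
goto([.545,.06,.38],ori())
dwell(.2)
par=camera_params("wrist");im,d=camera("wrist");save("w0.png",im);np.savez("w0.npz",im=im,d=d,K=par["intrinsics"],o=par["origin"],q=par["orientation"])
P=cloud("wrist",d,par)
print(par["origin"],read_t(),read_ft_force())
for t in("leg","grip","stop","lever"):
    for o in outline_of(t,"wrist")[:2]:
        m=o["pixels"]&(d>0);Q=P[m]
        print(t,round(o["confidence"],2),np.round(o["at"],3),m.sum(),np.round(np.percentile(Q,[2,50,98],axis=0),3).tolist() if m.sum() else 0)
E
```

```text
[0.47344472 0.07421313 0.53708246] 3.8667 [-0.21811263  1.03217416 -0.24844885]
leg 0.84 [0.421 0.507] 4756 [[0.426, 0.032, 0.087], [0.533, 0.075, 0.187], [0.564, 0.13, 0.245]]
grip 0.63 [0.46  0.495] 1626 [[0.53, 0.038, 0.192], [0.542, 0.064, 0.243], [0.559, 0.088, 0.246]]
grip 0.37 [0.511 0.568] 287 [[0.577, 0.104, 0.17], [0.587, 0.111, 0.179], [0.611, 0.123, 0.181]]
stop 0.52 [0.506 0.568] 333 [[0.577, 0.104, -0.0], [0.587, 0.111, 0.179], [0.646, 0.148, 0.184]]
lever 0.6 [0.465 0.499] 1643 [[0.53, 0.038, 0.192], [0.542, 0.064, 0.243], [0.56, 0.088, 0.246]]
```

View pics/w0.png

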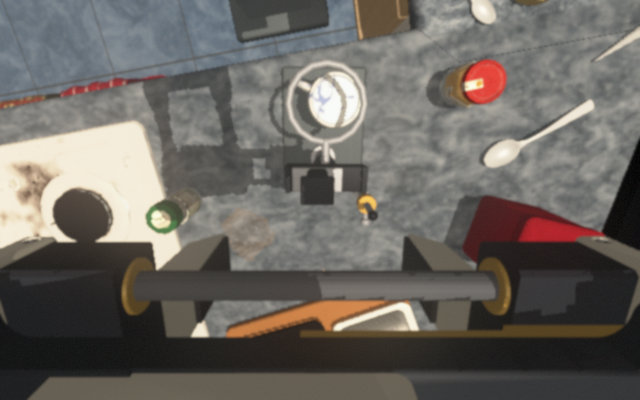

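```bash
python3 - <<'E'
from h import *
z=np.load("w0.npz");d=z["d"];P=cloud("w",d,dict(intrinsics=z["K"],origin=z["o"],orientation=z["q"]))
X,Y,Z=P[...,0],P[...,1],P[...,2];reg=(X>.5)&(X<.62)&(Y>0)&(Y<.16)&(d>0)
for lo,hi in((.238,.26),(.182,.196)):
    m=reg&(Z>lo)&(Z<hi)&((X<.572)if lo<.2 else True)
    q=P[m];r=cv2.minAreaRect(q[:,:2].astype(np.float32)*1000);print(len(q),r,np.median(q,0))
im=z["im"].astype(int);m=reg&(im[...,0]-im[...,2]>70)&(Z>.15);q=P[m];r=cv2.minAreaRect(q[:,:2].astype(np.float32)*1000);print(len(q),r,np.median(q,0))
q=P[reg&(X>.57)&(Y>.095)&(Z>.11)]; print(np.histogram(q[:,2],bins=np.arange(.11,.24,.005)))
E
```

```text
992 ((545.38671875, 62.81432342529297), (31.29343032836914, 28.348159790039062), 79.65625) [0.54450031 0.06306121 0.2441141 ]
1546 ((547.140625, 72.87860107421875), (89.47624969482422, 30.117238998413086), 79.48363494873047) [0.54448922 0.08651157 0.1910504 ]
427 ((552.85107421875, 77.36299133300781), (128.0980224609375, 77.27581024169922), 81.97981262207031) [0.52969216 0.11280006 0.46425776]
(array([  0,   0,   3,  29,   7,   2,   3,   0,   0,   0,   0,  15,  47,
       227,  36,  10,  12,   9,  11,  11,   8,  13,  73,   0,   0]), array([0.11 , 0.115, 0.12 , 0.125, 0.13 , 0.135, 0.14 , 0.145, 0.15 ,
       0.155, 0.16 , 0.165, 0.17 , 0.175, 0.18 , 0.185, 0.19 , 0.195,
       0.2  , 0.205, 0.21 , 0.215, 0.22 , 0.225, 0.23 , 0.235]))
```

```bash
sed -i 's/radians(-10)/radians(-10.4)/' h.py; python3 - <<'E'
from h import *
grip(.6)
goto([.545,.0628,.29],ori())
hit=move_linear([.545,.0628,.2015],feed=.08,max_force=8)
print(hit,read_tool_pos(),read_ft_force(),read_t())
if not hit:
    grip(0.0)
    print(read_finger_gap()*92,read_grip_force(),read_ft_force(),read_tool_pos(),read_t())
    im,d=camera("wrist");save("w1.png",im)
E
```

```text
False [0.54534647 0.06280795 0.20208779] [-0.04757894  0.01317062  0.70344599] 6.55
31.343349155260064 30.000068843364716 [ 0.33596803 -2.24081214  1.71656341] [0.54500738 0.06254994 0.20164343] 7.0667
```

View pics/w1.png

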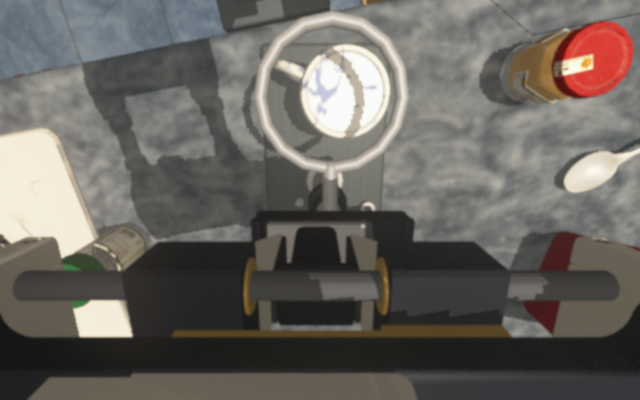

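The picture shows the grip between the pads at about (318,260). The gap is 31 mm, which matches the cap (32 mm) and not the 22 mm shaft. I'll reopen, go 4 mm lower and close again.

```bash
python3 - <<'E'
from h import *
grip(.6)
hit=move_linear([.545,.0628,.1978],feed=.03,max_force=6)
print(hit,read_tool_pos(),read_ft_force())
grip(0.0)
print(read_finger_gap()*92,read_grip_force(),read_ft_force(),read_tool_pos(),read_t())
E
```

```text
False [0.5448035  0.06280374 0.19745623] [ 0.32644407 -0.09012329 -0.09167512]
30.992078446448406 29.99997228384018 [-0.56137106 -0.49899073  1.01056246] [0.54501246 0.06266063 0.19785285] 8.525
```

```bash
python3 - <<'E'
from h import *
im,d=camera("wrist");cv2.imwrite("pics/w2.png",cv2.resize(im[200:340,220:420],(800,560),interpolation=cv2.INTER_CUBIC)[:,:,::-1])
im,d=camera("scene");save("s2.png",im)
cv2.imwrite("pics/s2c.png",cv2.resize(im[90:220,290:450],(738,600),interpolation=cv2.INTER_CUBIC)[:,:,::-1])
E
```

```text
(no output)
```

View pics/w2.png

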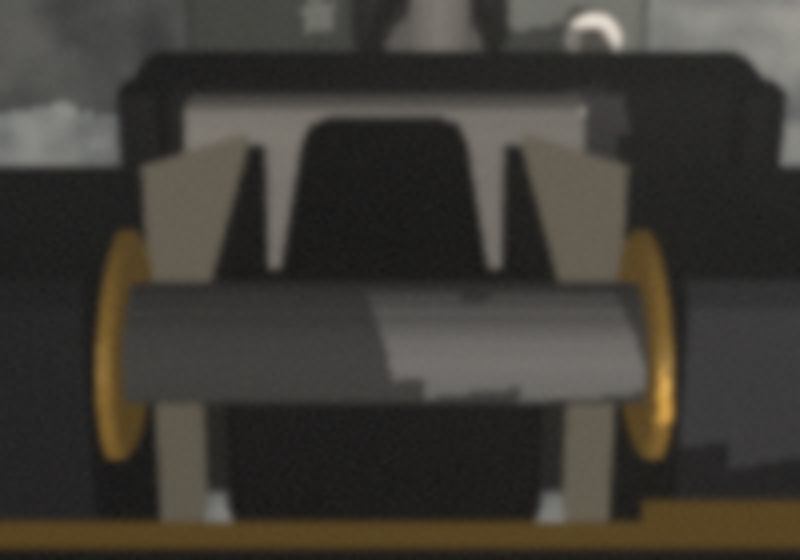

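View pics/s2c.png

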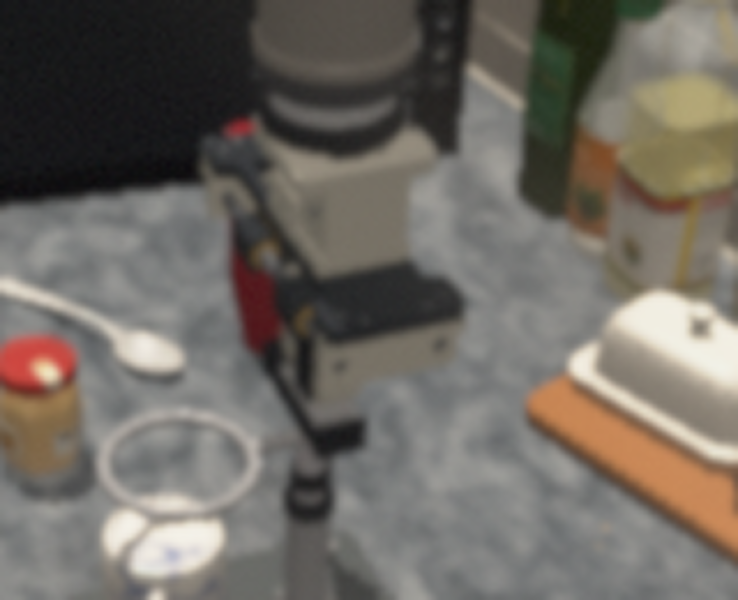

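The wrist crop shows the pads on the wide cap at (235–540, 450), with clear gaps beside the shaft at (290, 220) and (480, 220). The scene picture shows the stand undisturbed. The cap is probably about 3 mm lower than I measured, so I'll go lower under a force guard.

```bash
python3 - <<'E'
from h import *
grip(.45)
for z in (.1945,.1925):
    hit=move_linear([.545,.0628,z],feed=.02,max_force=5)
    print(hit,read_tool_pos(),read_ft_force())
    if hit: move_linear(np.array(read_tool_pos())+[0,0,.002],feed=.02)
    grip(0.0)
    g=read_finger_gap()*92
    print(g,read_ft_force(),read_tool_pos(),read_t())
    if g<26 or hit: break
    grip(.45)
E
```

```text
False [0.54490074 0.06280232 0.19435684] [-0.04158924 -0.20709445 -0.57024034]
26.898414349734235 [-1.11422056 -1.30451516 -2.0371673 ] [0.54482651 0.06267549 0.194222  ] 9.7667
False [0.54530323 0.06280364 0.19413929] [-3.53588143  0.19746272  9.89509497]
27.06102331050443 [-0.40054715 -1.18912216  8.23474235] [0.54593846 0.06248875 0.19407551] 10.9
```

```bash
python3 - <<'E'
from h import *
par=camera_params("wrist");im,d=camera("wrist");cv2.imwrite("pics/w3.png",cv2.resize(im[200:340,220:420],(800,560),interpolation=cv2.INTER_CUBIC)[:,:,::-1])
P=cloud("w",d,par)
for r,c in((226,280),(226,300),(226,360),(240,318),(250,318),(320,318),(216,318),(217,400)):print(r,c,np.round(P[r,c],4))
print(read_ft_force(),read_finger_gap()*92,R.from_quat(read_tool_rot()).as_euler("xyz",degrees=True))
E
```

```text
226 280 [0.5297 0.0498 0.19  ]
226 300 [0.531  0.0604 0.1918]
226 360 [0.5383 0.0916 0.1878]
240 318 [0.5333 0.0693 0.2092]
250 318 [0.5328 0.0693 0.2214]
320 318 [0.551  0.0657 0.2445]
216 318 [0.5317 0.07   0.1786]
217 400 [0.5393 0.1145 0.1821]
[1.49631134 8.13829114 7.35722474] 41.572948952062546 [179.77456668   0.2332267  169.62419476]
```

View pics/w3.png

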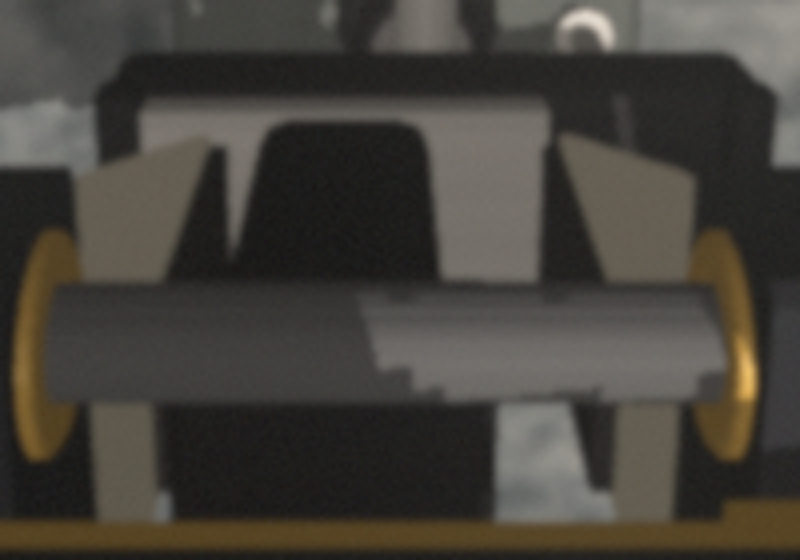

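```bash
cat >> h.py <<'E'
def cap():
    par=camera_params("wrist");im,d=camera("wrist");P=cloud("w",d,par);X,Y,Z=P[...,0],P[...,1],P[...,2]
    reg=(X>.5)&(X<.61)&(Y>.0)&(Y<.14)&(d>0);m=reg&(Z>.236)&(Z<.256)&(im.max(2)<90)
    k,l,s,_=cv2.connectedComponentsWithStats(m.astype(np.uint8));i=1+s[1:,4].argmax();q=P[l==i]
    out=[(len(q),cv2.minAreaRect(q[:,:2].astype(np.float32)*1000),np.median(q,0))]
    m=reg&(Z>.18)&(Z<.195)&(X<.572);q=P[m];out.append((len(q),cv2.minAreaRect(q[:,:2].astype(np.float32)*1000),np.median(q,0)))
    m=reg&(X>.57)&(Y>.1)&(Z>.205)&(Z<.235);out.append(("rod",m.sum(),np.percentile(Z[m],[50,90])))
    return out
E
python3 - <<'E'
from h import *
grip(.6);print(read_ft_force(),read_tool_pos())
move_linear([.545,.0628,.38],feed=.2)
dwell(.1)
for o in cap():print(o)
im,d=camera("wrist");save("w4.png",im)
print(read_ft_force(),read_tool_pos(),read_t())
E
```

```text
[0.47793625 5.79269727 8.33683236] [0.54634408 0.0641545  0.19417916]
(953, ((544.7322998046875, 61.09564208984375), (31.07061767578125, 27.449552536010742), 78.56426239013672), array([0.54407243, 0.06105629, 0.24419891]))
(1570, ((547.145751953125, 72.5921630859375), (89.61019134521484, 30.19005584716797), 79.56582641601562), array([0.5445798 , 0.08628801, 0.19086914]))
('rod', np.int64(102), array([0.22177559, 0.22373778]))
[ 0.30281079  0.30193555 -0.21530181] [0.54477905 0.06279963 0.37904836] 13.2167
```

```bash
python3 - <<'E'
from h import *
grip(.6)
move_linear([.5447,.0610,.209],feed=.18)
grip(0.0);dwell(.2)
print(read_finger_gap()*92,read_grip_force(),read_ft_force(),read_tool_pos(),read_t())
f=[]
move_linear([.5447,.0610,.217],feed=.03);dwell(.1)
for _ in range(5): f.append(read_ft_force()); dwell(.03)
print(np.mean(f,0),np.std(f,0),read_tool_pos(),read_finger_gap()*92)
for o in cap()[:2]:print(o)
print(read_t())
E
```

```text
31.28764907373648 30.000658929347992 [-0.96308584 -3.02660562  4.75237301] [0.544869   0.06068186 0.20939598] 15.25
[ 2.10616868 -4.34711545 -4.58956263] [0.20673026 0.70797854 0.40976734] [0.54472683 0.06090996 0.21679617] 31.197214697619955Traceback (most recent call last):
  File "<stdin>", line 10, in <module>
  File "h.py", line 18, in cap
    m=reg&(X>.57)&(Y>.1)&(Z>.205)&(Z<.235);out.append(("rod",m.sum(),np.percentile(Z[m],[50,90])))
                                                                     ~~~~~~~~~~~~~^^^^^^^^^^^^^^
    return _quantile_unchecked(
        a, q, axis, out, overwrite_input, method, keepdims, weights)
    return _ureduce(a,
                    func=_quantile_ureduce_func,
    ...<5 lines>...
                    overwrite_input=overwrite_input,
                    method=method)
    r = func(a, **kwargs)
    result = _quantile(arr,
                       quantiles=q,
    ...<2 lines>...
                       out=out,
                       weights=wgt)
    slices_having_nans = np.isnan(arr[-1, ...])
                                  ~~~^^^^^^^^^
IndexError: index -1 is out of bounds for axis 0 with size 0
```

```bash
python3 - <<'E'
from h import *
p=np.array([.5447,.0610,.217]);u=np.array([np.sin(-YAW),np.cos(YAW),0])
p=p-u*.0004
move_linear(p,feed=.01);print(read_ft_force())
t=p.copy();t[2]=.235
h0=move_linear(t,feed=.04,max_force=8);print(h0,read_tool_pos(),read_ft_force(),read_t())
if not h0:
    t[2]=.29;h=move_linear(t,feed=.02,max_force=6)
    print(h,read_tool_pos(),read_ft_force(),read_finger_gap()*92,read_t())
    dwell(.2);print(np.mean([read_ft_force() for _ in range(6)],0),read_tool_pos(),read_t())
im,d=camera("scene");cv2.imwrite("pics/s5.png",cv2.resize(im[90:220,290:450],(738,600),interpolation=cv2.INTER_CUBIC)[:,:,::-1]);np.savez("s5.npz",im=im,d=d)
im,d=camera("wrist");save("w5.png",im)
E
```

```text
[ 3.69204803 -2.29180608 -5.2747405 ]
False [0.5447084  0.06079553 0.23533926] [ 2.94041797 -1.33648292 -4.36213603] 16.8333
True [0.54466519 0.06076449 0.24691185] [ 2.76770913  1.17757167 -2.92545862] 31.422581314538423 17.8917
[ 3.18208122 -1.13346643 -3.75489012] [0.54463891 0.06079782 0.24629681] 18.0917
```

View pics/w5.png

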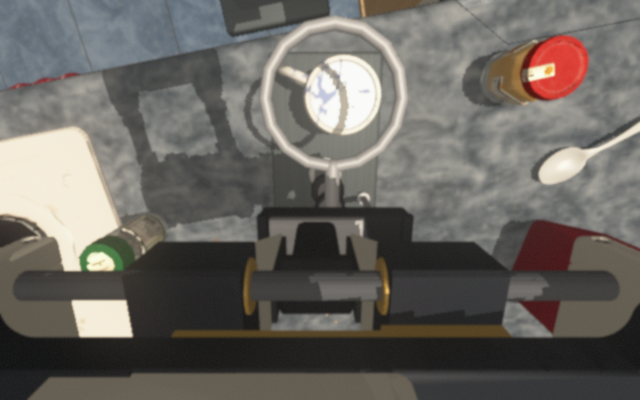

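```bash
python3 - <<'E'
from h import *
p=np.array([.5447,.0607,.2466])
for i in range(9):
    move_linear(p,feed=.01);dwell(.08)
    f=np.mean([read_ft_force() for _ in range(6)],0);print(p[2],f.round(2),np.round(read_tool_pos(),4))
    if f[2]<-10: break
    p[2]+=.0004
print(read_t(),read_finger_gap()*92)
E
```

```text
0.2466 [ 3.46  1.02 -5.41] [0.5446 0.0608 0.2464]
0.24700000000000003 [ 2.89  0.4  -5.03] [0.5446 0.0608 0.2469]
0.24740000000000004 [ 3.9   0.86 -3.65] [0.5446 0.0608 0.2474]
0.24780000000000005 [ 2.48  0.31 -7.69] [0.5446 0.0607 0.2476]
0.24820000000000006 [  4.62   2.08 -13.01] [0.5446 0.0608 0.2476]
19.8583 31.088091428411833
```

```bash
python3 - <<'E'
from h import *
u=np.array([np.sin(-YAW),np.cos(YAW),0]);p=np.array([.5447,.0607,.2482])
a=np.array(read_tool_pos())
h=move_linear(p+u*.018,feed=.03,max_force=20);print(h,read_ft_force(),(np.array(read_tool_pos())-a)@u,read_tool_pos()[2])
if not h:
    h=move_linear(p+u*.0275,feed=.015,max_force=10);print(h)
dwell(.2)
f=np.mean([read_ft_force() for _ in range(6)],0);b=np.array(read_tool_pos());print(f,f@u,(b-a)@u,b,read_finger_gap()*92,read_t())
im,d=camera("wrist");save("w6.png",im)
E
```

```text
False [  3.67626683  -4.00839278 -13.60356432] 0.016914001653537996 0.24768664372722402
True
[ 3.33210228 -2.33021369 -3.8652866 ] -1.6904234504313844 0.022842492909064885 [0.54860606 0.08324695 0.24552695] 31.44666176082823 21.35
```

View pics/w6.png

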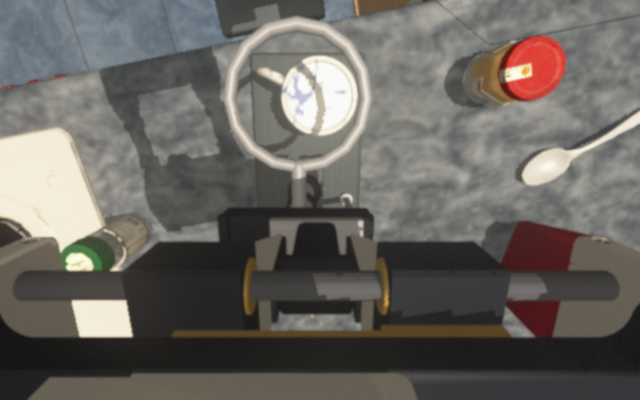

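The guarded stop reset the arm's target and the leg sagged about 2 mm off the stop just as the lever neared its end. I'll raise it back, reopen the lever, and redo the stroke at the stop in position steps so the upward push is kept.

```bash
python3 - <<'E'
from h import *
u=np.array([np.sin(-YAW),np.cos(YAW),0]);p=np.array([.5447,.0607,.2482])
F=lambda n=5:np.mean([read_ft_force() for _ in range(n)],0)
b=np.array(read_tool_pos());s=(b-p)@u
q=p+u*s;q[2]=.2470;move_linear(q,feed=.02);q[2]=.2482;move_linear(q,feed=.01);dwell(.1)
print("up",F().round(1),np.round(read_tool_pos(),4),read_t())
move_linear(p+u*.0005,feed=.04);dwell(.1);print("open",F().round(1),np.round(read_tool_pos(),4),read_t())
f=F()
if f[2]>-8:
    p[2]+=.0004;move_linear(p+u*.0005,feed=.01);dwell(.1);print(F().round(1))
move_linear(p+u*.022,feed=.03)
s=.022
while s<.0275:
    s+=.0006;move_linear(p+u*s,feed=.01);dwell(.06)
    f=F();t=np.array(read_tool_pos());print(round(s,4),round(f@u,1),f.round(1),round((t-p)@u,4),round(t[2],4),read_t())
    if f@u<-13: break
E
```

```text
up [  2.4  -2.2 -10.5] [0.5486 0.0832 0.2476] 22.0417
open [  3.3   2.9 -14.8] [0.5446 0.0616 0.2477] 22.85
0.0226 -3.9 [  0.9  -4.2 -21.1] 0.0224 0.2478 24.025
0.0232 -4.2 [  0.5  -4.3 -20.3] 0.0229 0.2478 24.3333
0.0238 -7.2 [  0.1  -7.3 -21. ] 0.023 0.2478 24.6417
0.0244 -9.3 [ -0.7  -9.4 -20.7] 0.023 0.2478 24.95
0.025 -11.3 [ -1.  -11.3 -21.7] 0.0231 0.2478 25.2583
0.0256 -13.0 [ -2.7 -12.7 -20.5] 0.0231 0.2478 25.5667
0.0262 -16.5 [ -2.8 -16.3 -20.6] 0.0232 0.2478 25.875
```

```bash
python3 - <<'E'
from h import *
u=np.array([np.sin(-YAW),np.cos(YAW),0]);p=np.array([.5447,.0607,.2482])+u*.0255
for z in(.2481,.2479,.2477):
    p[2]=z;move_linear(p,feed=.01);dwell(.1)
    f=np.mean([read_ft_force() for _ in range(6)],0);t=read_tool_pos();print(z,f.round(1),np.round(t,4),read_t())
    if f[2]>-14.5: break
dwell(.5)
par=camera_params("scene");im,d=camera("scene");cv2.imwrite("pics/s7.png",cv2.resize(im[90:240,290:450],(640,600),interpolation=cv2.INTER_CUBIC)[:,:,::-1])
f=np.mean([read_ft_force() for _ in range(6)],0);print(f.round(1),np.round(read_tool_pos(),4),read_finger_gap()*92,read_t())
E
```

```text
0.2481 [ -1.3 -13.1 -18.7] [0.5486 0.0835 0.2478] 26.225
0.2479 [ -1.8 -13.6 -18. ] [0.5487 0.0835 0.2478] 26.575
0.2477 [ -3.3 -13.  -17.5] [0.5487 0.0835 0.2478] 26.925
[ -2.3 -13.  -18.2] [0.5487 0.0835 0.2478] 31.22663593660667 27.475
```

View pics/s7.png

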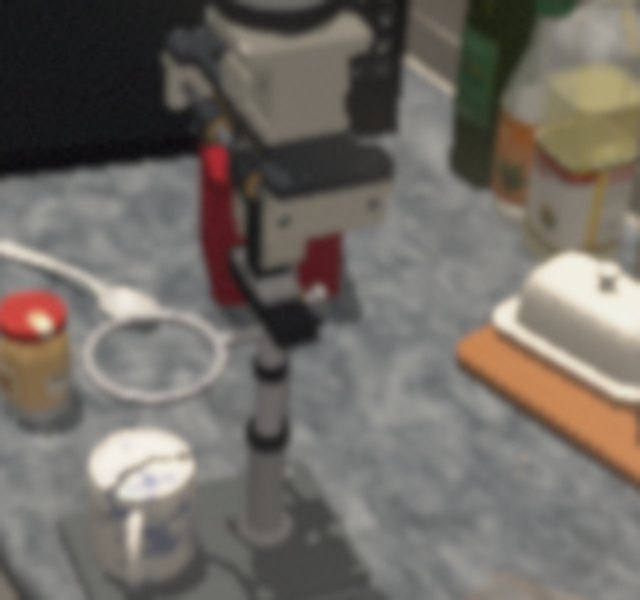

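The scene shows the leg raised (ring at (155,355)), the lever held at its end, and the mug, jar and spoon in place. I'll ease the upward push a little, check it, and hand in.

```bash
python3 - <<'E'
from h import *
u=np.array([np.sin(-YAW),np.cos(YAW),0]);p=np.array([.5447,.0607,.2482])+u*.0255
for z in(.2474,.2471):
    p[2]=z;move_linear(p,feed=.01);dwell(.15)
    f=np.mean([read_ft_force() for _ in range(6)],0);t=read_tool_pos();print(z,f.round(1),np.round(t,4),read_t())
    if f[2]>-15: break
dwell(.4);f=np.mean([read_ft_force() for _ in range(6)],0);t=read_tool_pos();print(f.round(1),np.round(t,4),read_t())
if -19<f[2]<-8.5 and t[2]>.2472: print(sign_off())
E
```

```text
0.2474 [ -2.5 -13.1 -16.2] [0.5487 0.0835 0.2477] 27.875
0.2471 [ -3.2 -14.5 -15. ] [0.5487 0.0835 0.2477] 28.275
[ -4.1 -14.2 -14.2] [0.5488 0.0835 0.2477] 28.675
the job is handed in; nothing more can be done
None
```

I handed the job in with the leg held at the stop collar (about 10 N upward) and the lever at its closed end; the leg sagged about 2 mm on the first closing stroke, so I raised it, reopened the lever and closed it again at the stop, and the pads hold the lever grip by its cap, not its shaft.

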